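# Charge the sample mill and hold its bayonet lid half-way

## Robot

A 6-joint arm with a two-finger parallel gripper is mounted at the origin on the work surface. World frame = base frame: x ahead of the robot, y to its left, z up, the work surface at z = 0. Lengths are in mm, angles in rad, forces in N, time in s.
With the tool pointing down it reaches from about 300 to 775 mm from the base axis. Payload 14.6 kg.
Tool frame: the origin (TCP) lies midway between the tips of the shut fingers; the grasp point (between the pads) lies behind it (manip.grip_depth is the z of the grasp point in the tool frame, in mm); z points along the fingers, y is the line along which they close (so a half turn about z gives the same grasp; the last joint's range is limited). The gripper opens to 94 mm and grips with 3 to 60 N. Pads are 16 mm wide; open, the fingers measure 119 mm over their backs; the gripper's body (75 mm by 177 mm) begins 78 mm behind the grasp point.
Start: joints at [-1.391, 0.3, 1.521, -0, 1.321, -0.067], TCP at [134.36, -533.326, 205.446] pointing down, gripper open.
Joint ranges: [-3.03, 3.03], [-0.79, 2.21], [0.23, 2.52], [-1.04, 4.18], [0, 3.07], [-2.55, 2.55]. Speed limits (rad/s): [2.22, 2.22, 2.57, 3.14, 3.14, 3.14].

## Interface

Orientations are given as [roll, pitch, yaw] about the fixed x, y, z axes, in that order (R = Rz(yaw) Ry(pitch) Rx(roll)).
In Python, from cell import manip gives the robot as it stands.
- The arm moves only by the shell command python3 -m creep [OPENING] [FORCE], which reads ROWS from standard input. ROWS is 1 to 5 rows, parted by semicolons, with the numbers parted by spaces; each row has 6 numbers: dx, dy, dz in parts of the range, where 1.0 means 1000 mm, then a rotation vector rx, ry, rz in parts of the range, where 1.0 means 4 rad; each row is the pose to reach, as a shift and turn from the pose commanded when the command began, along the tool's axes at that moment; what a row does not reach only later rows make up. A row lasts 1/10 s, in which the tool goes at most 50 mm and 0.15 rad, less where a joint would pass 70% of its speed; a pose out of reach is approached as far as the arm can. OPENING is the finger opening in mm, set as the command begins (- or left out keeps the last). The fingers move at their own pace and stop on an object; FORCE is the grip in N (left out, the last holds). Time passes only in rows, so rows that do not move let the fingers close. It prints the time, the measured TCP pose, the force, the opening and the grip force at its end. Input that does not fit is refused with a message, and nothing moves.
- manip.read_state(): the state, without advancing time (a new reading comes with each control period).
- manip.camera(name): name is "scene" or "top" or "wrist"; returns (picture, depth): 400x640x3 uint8, red, green, blue; 400x640 float32, mm along the optical axis (not along the pixel's ray), 0 where there is no reading.
- manip.camera_info(name): a dict with "K" (3x3 intrinsics, pixels), "dist" ([k1, k2, p1, p2, k3] as OpenCV has them; the pictures are not rectified), "rvec" (rotation vector, rad) and "tvec" (3), from world to camera coordinates, as OpenCV has them; the wrist camera has in their place "mount" (4x4, takes a point from camera to tool coordinates, whose origin is the TCP and whose axes are the flange's). Camera axes: x right, y down, z forward; pixel columns grow to the right and rows downward; lengths in mm; the calibration is good to about 2 mm. A picture is of the moment at which its call begins: read the wrist's pose just before it. camera_info takes no time and is no camera call.
- manip.sign_off(): hands the job in; it is judged then, once.
The state is a dict: "clock": time; "joints": joint angles; "qd": joint speeds; "effort": joint torques, N m; "eef_pos": TCP position; "eef_rot": TCP orientation; "wrist_force": force on the tool from outside, world axes, zero at the start; "moment": the same for the moment, N m; "finger_gap": finger opening in mm; "finger_force": force on a finger pad.
Only numpy, scipy, OpenCV 4.12 (cv2) and the standard library are available. Lean on these libraries where they do the work, as an engineer would, in place of code of your own. Each camera call takes 0.05 s, during which the arm holds its last target. There are 200 camera calls.

## Task

With the scraper block from the steel tray, wipe the four rock chips along the mill's trough into its well, touching them with nothing but the block, and put the block back in the tray. Then fit the lid with the two lugs into the well through its notches until its flange is flush on the deck, turn it clockwise from above half-way to its lock (about 45 degrees, bar towards the long black mark) without pushing the lock catch, and finish while still gripping it there. Leave the other things where they are.

Things in the scene. Friction and masses are not known exactly. Their poses are not given: they have to be found in the camera images.
- mill: Low bench mill, fixed: white housing, bare metal deck 90 above the bench, x from -150 to 135, 130 wide. Origin on the bench under it; x along the trough to the well, y across, z up. The well's centre is at x = 70, y = 0. Turn stops under the deck bar any anticlockwise turn of a lid from the notches.
- trough (a point): Middle of the trough's open outer end, on the deck (mill x = -150, y = 0). The trough is flat deck from here along mill x for 186, between two fences with inner faces 44 apart, 14 high, 6 thick; its far end opens on the well. Chips lie 55 or more from this end.
- well (a point): Centre of the round well's mouth, at deck top height; axes as mill. Well diameter 66, 62 deep. Two square notches in its edge at +y and -y, 21 wide, reach 43 from the centre: the bayonet slots. Deck plate 6 thick, hollow below.
- half_mark (a point): Long black mark on the deck 53 from the well's centre, midway between mill +x and +y: the half-way position (45 degrees clockwise of the +y notch). A shorter mark near +x shows the lock.
- catch (a joint): Spring catch under the deck at the well's +x side: 0 at rest; a lid lug turned too far pushes it outwards (m, up to 0.005; 2 N to start, about 4.5 N fully pushed). A lug first touches it about 67 degrees clockwise from the notches; the click comes near 88 degrees.
- lid: Steel bayonet lid, 54 high, 0.25 kg, upright on the bench. Origin: centre of underside. Plug diameter 62, 15 high; two lugs along +y and -y, 15 wide, reaching 39.5 from the axis, 2 to 7 high; flange diameter 76, 15 to 20 high; black grip bar 16 thick (x), 56 long (y, over the lugs), 20 to 54 high. A half turn about z makes no difference.
- lid_seat (a point): Lid axis at the flange's underside, 15 above the lid's origin; axes as lid. Level with well when the lid is seated, its lugs then 2 below the deck plate. The plug has 2 of play all round in the well.
- scraper: White plastic scraper block standing upright in the tray, 0.14 kg. Origin: centre of its underside. Foot 24 (x) by 34 (y), 32 high; above it a grip 18 (x) by 34 (y) from 32 to 82 high. Its wide faces (+x and -x) do the pushing.
- tray: Shallow stainless tray, fixed, 170 (x) by 150 (y), 16 high, 3 thick walls and floor. Origin: centre of its underside. The scraper stands towards its +y side, forceps lie on its -y side.
- chip0: Grey rock chip, about 15 to 19 long and 11 to 14 high, 11 g, lying in the mill's trough. Origin: centre of its underside.
- chip1: Grey rock chip, about 15 to 19 long and 11 to 14 high, 11 g, lying in the mill's trough. Origin: centre of its underside.
- chip2: Grey rock chip, about 15 to 19 long and 11 to 14 high, 11 g, lying in the mill's trough. Origin: centre of its underside.
- chip3: Grey rock chip, about 15 to 19 long and 11 to 14 high, 11 g, lying in the mill's trough. Origin: centre of its underside.
- forceps: Steel forceps, 95 x 20 x 5, lying in the tray: a bystander. Origin: centre of its underside.
- plain_lid: Another steel lid, round and plain, flange diameter 72, with a round black knob of diameter 26 and no lugs, 39 high: a bystander, it does not fit. Origin: centre of its underside.
- beaker: Open glass beaker, diameter 66, height 85: a bystander. Origin: centre of its underside.
- dish: Shallow white ceramic bowl, diameter 90, height 20: a bystander. Origin: centre of its underside.
- jar: Closed jar, diameter 70, height 85: a bystander. Origin: centre of its underside.
Things that resemble listed ones, but are neither listed nor needed, are in the scene too. Several things have the shape of the scraper; the one meant has the colours described above.

How it is judged:
By the outcome, as a careful person would: the job done as asked, in the order asked, and still so for the second after the job is handed in, while the arm keeps its last pose, push and grip.
It also fails if it takes over 72 s, if anything falls off the work surface, if the arm or the gripper's body presses on something with over 40 N, if the wrist force passes 120 N, or if a joint passes its speed limit or range.

## Working session

There is one attempt and no reset: what is moved stays moved. The work goes in short steps, Python scripts to look and compute and a shell command to move; the robot and the scene stay as the last step left them, time stands still between calls to the robot, and variables do not carry over. Pictures are saved under pics/ and viewed, at most 11 in all, crops included, and the job is handed in when it is done.

```bash
mkdir -p pics; ls; python3 - <<'E'
from cell import manip
import cv2,numpy as np
s=manip.read_state();print(s, manip.grip_depth)
for n in("scene","top"):
    im,d=manip.camera(n);np.savez(f"pics/{n}.npz",im=im,d=d);cv2.imwrite(f"pics/{n}.png",im[:,:,::-1])
    print(n,manip.camera_info(n),(d>0).mean())
print(manip.camera_info("wrist"))
E
```

```text
pics
{'clock': 0.0, 'joints': array([-1.39060881e+00,  3.00489695e-01,  1.52157278e+00,  1.64835673e-05,
        1.32069908e+00, -6.65927874e-02]), 'qd': array([ 5.07090170e-04, -3.13764433e-04, -2.77321428e-05, -6.59341729e-05,
        1.42289767e-03,  3.54228798e-04]), 'effort': array([ 4.82983596e-04, -5.31805015e+01, -3.52736735e+01,  7.08830310e-02,
        2.44265457e-02, -9.55525502e-05]), 'eef_pos': array([ 134.31429483, -533.08005556,  204.8796425 ]), 'eef_rot': array([-3.14042741e+00, -9.37132587e-05,  2.46776158e-01]), 'wrist_force': array([-0.7020386 ,  0.34764893, -0.22903499]), 'moment': array([-0.02297147,  0.03243608, -0.00465265]), 'finger_force': 0.0, 'finger_gap': 93.71851779389578} -18.8
scene {'K': array([[434.69177823,   0.        , 323.7796789 ],
       [  0.        , 434.69177823, 197.76958215],
       [  0.        ,   0.        ,   1.        ]]), 'dist': array([0.00022785, 0.        , 0.        , 0.        , 0.        ]), 'rvec': array([ 2.02173679,  1.39830711, -0.56729918]), 'tvec': array([-263.11168098, -318.68958556, 1728.77379852])} 0.99587109375
top {'K
[... 256 characters left out ...]
53985, -2.10697702,  0.20697839]), 'tvec': array([ 53.57644431, 568.73774061, 977.77890261])} 0.9961796875
{'K': array([[321.85083695,   0.        , 323.81377035],
       [  0.        , 321.85083695, 201.45861881],
       [  0.        ,   0.        ,   1.        ]]), 'dist': array([-0.03109848,  0.        ,  0.        ,  0.        ,  0.        ]), 'mount': array([[-4.30365211e-04, -9.60165485e-01, -2.79431668e-01,
         8.13436481e+01],
       [ 9.99999885e-01, -3.54470586e-04, -3.22135070e-04,
        -5.04962171e-01],
       [ 2.10252668e-04, -2.79431775e-01,  9.60165527e-01,
        -1.77689227e+02],
       [ 0.00000000e+00,  0.00000000e+00,  0.00000000e+00,
         1.00000000e+00]])}
```

View pics/top.png

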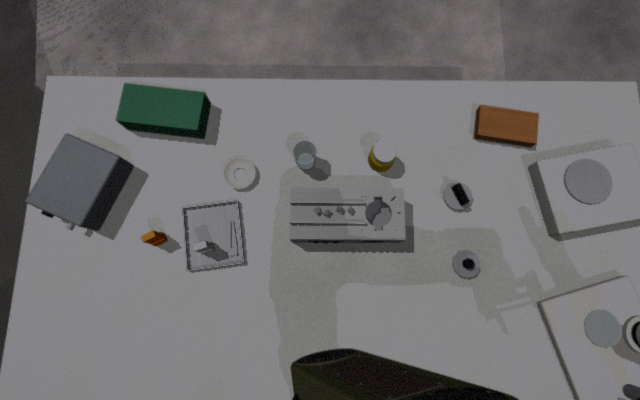

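View pics/scene.png

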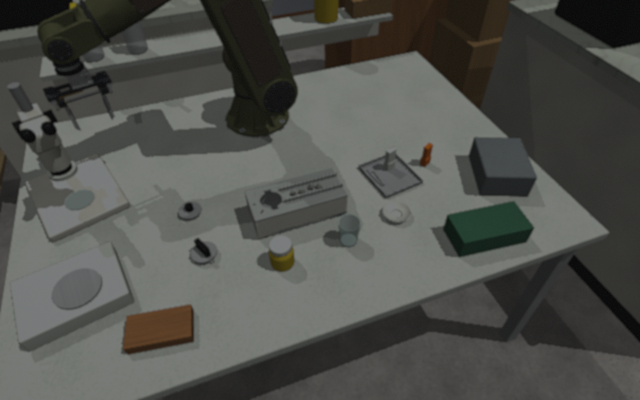

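The top view shows the tray at (214,235) with the white scraper at (204,246), an orange decoy outside it at (153,238), the mill trough running from (292,212) to the well at (378,212), the lugged lid at (458,195) and the plain lid at (466,264). The scene view agrees with this layout.

```bash
cat > h.py <<'E'
from cell import manip
import cv2,numpy as np
from scipy.spatial.transform import Rotation as R
def pose():
    s=manip.read_state();return s["eef_pos"],R.from_euler("xyz",s["eef_rot"])
def shot(n,f=None):
    """returns picture, depth, (camera->world R, t, K, dist)"""
    p,r=pose();im,d=manip.camera(n);i=manip.camera_info(n)
    if n=="wrist":
        M=i["mount"];Rc=r.as_matrix()@M[:3,:3];t=r.apply(M[:3,3])+p
    else:
        Rc=cv2.Rodrigues(i["rvec"])[0].T;t=-Rc@i["tvec"]
    if f: cv2.imwrite(f"pics/{f}.png",im[:,:,::-1])
    return im,d,(Rc,t,i["K"],i["dist"])
def rays(uv,c):
    q=cv2.undistortPoints(np.array(uv,float).reshape(-1,1,2),c[2],c[3])[:,0]
    return np.c_[q,np.ones(len(q))]@c[0].T
def plane(uv,z,c):
    v=rays(uv,c);return c[1]+v*((z-c[1][2])/v[:,2])[:,None]
def cloud(d,c):
    v,u=np.mgrid[:400,:640];P=c[1]+rays(np.c_[u.ravel(),v.ravel()],c)*d.reshape(-1,1)
    return P.reshape(400,640,3)
def totool(dw):
    return pose()[1].inv().apply(dw)
E
python3 - <<'E'
from h import *
im,d,c=shot("top");P=cloud(d,c);np.savez("pics/t0.npz",im=im,P=P)
for n,u,v in [("tray floor",225,225),("scraper",200,243),("scr",206,247),("mill",330,233),("well",378,212),("trough0",292,212),("chip",318,211),("lid",460,194),("plain",467,265),("beaker",304,150),("jar",382,152),("dish",240,173),("bench",430,230)]:
    print(n,P[v,u].round(0))
# mill deck
m=(abs(P[...,2]-90)<5);m[:, :270]=0;m[:,425:]=0;m[300:]=0
r=cv2.minAreaRect(P[m][:,:2].astype(np.float32));print("deck",r)
# lid bar
m=(P[...,2]>45);m[:,:430]=0;m[:,490:]=0;m[:165]=0;m[230:]=0;print("bar",cv2.minAreaRect(P[m][:,:2].astype(np.float32)),P[m][:,2].max())
m=(P[...,2]>60);m[:,:180]=0;m[:,246:]=0;m[:200]=0;m[272:]=0;print("scr",cv2.minAreaRect(P[m][:,:2].astype(np.float32)),P[m][:,2].max(),m.sum())
cv2.imwrite("pics/a.png",cv2.resize(im[180:280,130:490,::-1],None,fx=2.2,fy=2.2,interpolation=2))
E
```

```text
tray floor [517. 311.   2.]
scraper [461. 351.  82.]
scr [451. 335.  84.]
mill [487.  31.  92.]
well [552. -98.  27.]
trough0 [539. 126.  88.]
chip [540.  61. 102.]
lid [ 598. -307.   53.]
plain [ 416. -320.   37.]
beaker [723. 101.  23.]
jar [ 699. -102.   84.]
dish [661. 277.   6.]
bench [ 510. -240.    1.]
deck ((601.6817016601562, -9.835235595703125), (257.447021484375, 285.3653564453125), 0.6002418994903564)
bar ((498.2783203125, -123.60891723632812), (55.34869384765625, 444.0166320800781), 28.73359489440918) 1069.6500249492476
scr ((420.63702392578125, 211.85250854492188), (324.70355224609375, 30.56336212158203), 76.27950286865234) 1069.6500249492476 156
```

View pics/a.png

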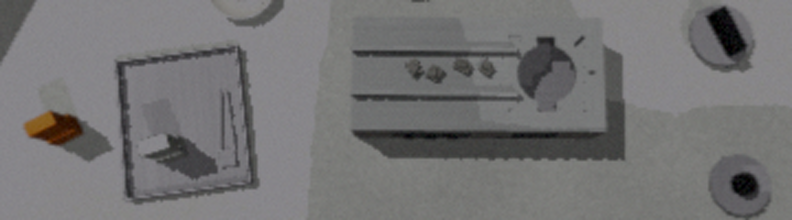

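Careful with the scale: shifts go in shares of 1000 mm and turns go in shares of 4 rad. That gives: 229 mm / 1000 = 0.229, 183 mm / 1000 = 0.183.

```bash
echo '0.045 -0.015 -0.01 0 0 0;0.091 -0.03 -0.02 0 0 0;0.137 -0.045 -0.031 0 0 0;0.183 -0.06 -0.042 0 0 0;0.229 -0.075 -0.053 0 0 0' | python3 -m creep
echo '0.046 -0.015 -0.01 0 0 0;0.092 -0.03 -0.021 0 0 0;0.138 -0.045 -0.031 0 0 0;0.183 -0.06 -0.042 0 0 0;0.183 -0.06 -0.042 0 0 0' | python3 -m creep
python3 - <<'E'
from h import *
np.set_printoptions(suppress=True,precision=1)
im,d,c=shot("wrist","w1");P=cloud(d,c)
ok=d>0
X,Y,Z=P[...,0],P[...,1],P[...,2]
dark=im.max(2)<60
for n,(x,y),h in (("lid",(598,-307),54),("plain",(416,-320),39)):
    near=ok&(np.hypot(X-x,Y-y)<60)
    top=(near&(Z>h-8)).astype(np.uint8)
    k=cv2.findContours(top,0,1)[0];k=max(k,key=cv2.contourArea)
    w=plane(k[:,0],h,c)[:,:2].astype(np.float32);print(n,"top",top.sum(),cv2.minAreaRect(w),np.median(Z[top>0]))
    fl=near&(Z>h-54+8)&(Z<30);print(" flange z",np.percentile(Z[fl],[5,50,95]),cv2.minEnclosingCircle(P[near&(Z>14)&(Z<26)][:,:2].astype(np.float32)))
# mill deck
m=ok&(abs(Z-90)<5)&(Y>-200)&(Y<160)&(X>440)&(X<640);print(m.sum(),np.median(Z[m]),cv2.minAreaRect(P[m][:,:2].astype(np.float32)))
print(pose()[0],np.median(Z[ok&(abs(Z)<15)]))
E
```

```text
clock: 0.65
eef_pos: [339.4, -403.3, 258.8]
eef_rot: [-3.141, 0.0, 0.247]
wrist_force: [-0.3, -1.5, -0.4]
finger_gap: 94.1
finger_force: 0.0
clock: 1.15
eef_pos: [504.5, -298.6, 301.0]
eef_rot: [3.141, -0.001, 0.252]
wrist_force: [0.2, -1.3, 0.1]
finger_gap: 94.2
finger_force: 0.0
lid top 2453 ((361.68792724609375, -673.9612426757812), (156.49415588378906, 52.73126983642578), 64.34715270996094) 410.58200806865597
 flange z [17.  18.4 19.9] ((601.7926025390625, -311.9114685058594), 37.97970962524414)
plain top 239 ((423.2550964355469, -324.45867919921875), (24.842897415161133, 24.806209564208984), 14.38687515258789) 37.29972748280886
 flange z [-2.6 -0.8 16.7] ((421.2297668457031, -324.6161193847656), 36.10536575317383)
19438 88.49101073324175 ((538.509521484375, -25.486557006835938), (131.11021423339844, 256.55596923828125), 0.2771361768245697)
[ 502.5 -300.2  300.2] -1.422921365236732
```

View pics/w1.png

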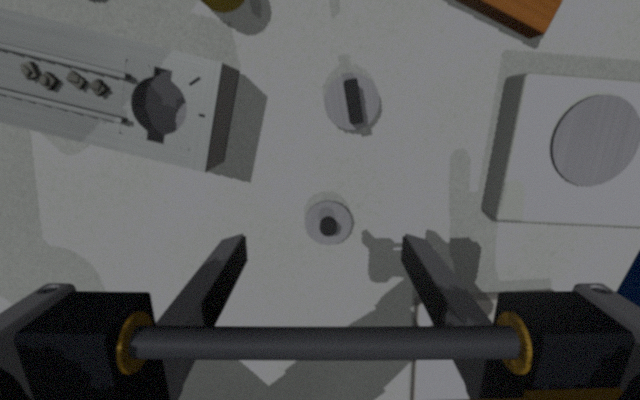

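The wrist view shows the lugged lid at (351,100), the plain lid at (329,222), and the mill at left with its well at (158,104) and the long mark at (195,81).

In the tool's units: -220 mm / 1000 = -0.22, -176 mm / 1000 = -0.176.

```bash
cat > lid.py <<'E'
from h import *
np.set_printoptions(suppress=True,precision=2)
im,d,c=shot("wrist");P=cloud(d,c);X,Y,Z=P[...,0],P[...,1],P[...,2]
near=(d>0)&(np.hypot(X-601.8,Y+311.9)<45)
top=(near&(Z>44)&(Z<62)).astype(np.uint8)
k=max(cv2.findContours(top,0,1)[0],key=cv2.contourArea)
print("bar",cv2.minAreaRect(plane(k[:,0],54,c)[:,:2].astype(np.float32)),np.median(Z[top>0]))
lug=near&(Z>2)&(Z<11)&(np.hypot(X-601.8,Y+311.9)<41);print("lug",P[lug].mean(0),lug.sum())
E
python3 lid.py
echo '0.004 -0.044 -0.003 0 0 0;0.007 -0.088 -0.006 0 0 0;0.011 -0.132 -0.009 0 0 0;0.014 -0.176 -0.012 0 0 0;0.018 -0.22 -0.015 0 0 0' | python3 -m creep
echo '0.003 -0.042 -0.003 0 0 0;0.006 -0.084 -0.005 0 0 0;0.006 -0.084 -0.005 0 0 0' | python3 -m creep
cat > mill.py <<'E'
from h import *
np.set_printoptions(suppress=True,precision=2)
im,d,c=shot("wrist","m1");P=cloud(d,c);X,Y,Z=P[...,0],P[...,1],P[...,2]
box=(d>0)&(X>440)&(X<640)&(Y>-190)&(Y<170)
m=box&(abs(Z-89)<6);print("deckz",np.median(Z[m]),m.sum())
k=max(cv2.findContours(cv2.morphologyEx((box&(Z>80)&(Z<110)).astype(np.uint8),2,np.ones((3,3))),0,1)[0],key=cv2.contourArea)
w=plane(k[:,0],90,c)[:,:2].astype(np.float32);r=cv2.minAreaRect(w);print("deck",r);print(cv2.boxPoints(r))
well=(box&(Z<78)&(np.hypot(X-538,Y+89)<55)).astype(np.uint8)
k=max(cv2.findContours(well,0,1)[0],key=cv2.contourArea);w=plane(k[:,0],90,c)[:,:2].astype(np.float32)
print("well",cv2.minEnclosingCircle(w),cv2.minAreaRect(w),w.min(0),w.max(0))
f=box&(Z>98)&(Z<108);n,l,s,ce=cv2.connectedComponentsWithStats(f.astype(np.uint8))
for i in range(1,n):
    if s[i,4]>30:
        q=P[l==i];print("obj",s[i,4],q.mean(0),cv2.minAreaRect(q[:,:2].astype(np.float32)))
E
python3 mill.py
```

```text
bar ((601.149658203125, -311.9015197753906), (54.53264617919922, 16.387300491333008), 25.165616989135742) 52.13001779680212
lug [ 598.76 -313.67    4.62] 13
clock: 1.75
eef_pos: [463.1, -83.6, 315.3]
eef_rot: [-3.142, 0.0, 0.245]
wrist_force: [0.9, 1.1, 0.4]
finger_gap: 94.2
finger_force: 0.0
clock: 2.05
eef_pos: [448.7, 1.1, 320.8]
eef_rot: [-3.141, -0.001, 0.249]
wrist_force: [1.2, 0.5, -0.7]
finger_gap: 94.0
finger_force: 0.0
deckz 88.36797403119164 20654
deck ((538.4961547851562, -8.88323974609375), (129.9540557861328, 288.05401611328125), 0.19259852170944214)
[[ 473.04  134.92]
 [ 474.   -153.13]
 [ 603.96 -152.69]
 [ 602.99  135.36]]
well ((538.378662109375, -86.2777099609375), 42.84711837768555) ((538.3275756835938, -86.8012466430664), (76.71971130371094, 64.15956115722656), 36.533504486083984) [ 496.34 -118.63] [580.41 -54.65]
obj 868 [562.72  44.57 102.17] ((562.6519165039062, 39.09272003173828), (185.7986297607422, 6.61329984664917), 89.94933319091797)
obj 73 [542.07  61.85  99.54] ((542.8410034179688, 61.3316535949707), (14.158483505249023, 11.143619537353516), 31.80773162841797)
obj 92 [536.64  40.18  99.98] ((536.675537109375, 39.9083251953125), (12.495808601379395, 12.393409729003906), 59.934532165527344)
obj 49 [546.65   8.32  99.18] ((547.2750854492188, 7.238971710205078), (8.290257453918457, 10.957022666931152), 1.0393304824829102)
obj 806 [513.27  39.35 102.26] ((513.3316650390625, 38.706111907958984), (6.754374027252197, 185.31837463378906), 0.34073498845100403)
obj 111 [543.61 -19.99 100.24] ((543.5655517578125, -20.416027069091797), (13.72188949584961, 13.49063491821289), 46.014244079589844)
```

View pics/m1.png

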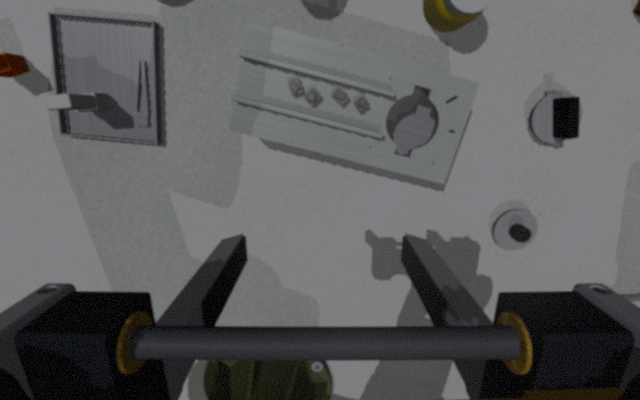

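The mill view shows the well at (412,122), four chips from (297,87) to (362,104), and the scraper at (72,101) in the tray.

In the tool's units: -125 mm / 1000 = -0.125, -100 mm / 1000 = -0.1, -0.65 rad / 4 = -0.1625.

```bash
echo '0.007 -0.025 0.002 0 0 -0.0325;0.013 -0.05 0.004 0 0 -0.065;0.019 -0.075 0.006 0 0 -0.0975;0.026 -0.1 0.008 0 0 -0.13;0.032 -0.125 0.01 0 0 -0.1625' | python3 -m creep
echo '0.022 -0.018 0.003 0 0 -0.0325;0.045 -0.036 0.006 0 0 -0.065;0.07 -0.055 0.008 0 0 -0.0975;0.102 -0.081 0.011 0 0 -0.13;0.102 -0.081 0.011 0 0 -0.15' | python3 -m creep
cat > scr.py <<'E'
from h import *
np.set_printoptions(suppress=True,precision=2)
im,d,c=shot("wrist");P=cloud(d,c);X,Y,Z=P[...,0],P[...,1],P[...,2]
print(pose()[0],pose()[1].as_euler("xyz"))
box=(d>0)&(X>380)&(X<560)&(Y>240)&(Y<430)
f=box&(Z>73)&(Z<92);n,l,s,ce=cv2.connectedComponentsWithStats(f.astype(np.uint8))
for i in range(1,n):
    if s[i,4]>60:
        k=max(cv2.findContours((l==i).astype(np.uint8),0,1)[0],key=cv2.contourArea)
        print(s[i],np.median(Z[l==i]),cv2.minAreaRect(plane(k[:,0],85,c)[:,:2].astype(np.float32)),im[l==i].mean(0))
f=box&(Z>10)&(Z<20);print("tray",cv2.minAreaRect(P[f][:,:2].astype(np.float32)))
E
python3 scr.py
```

```text
clock: 2.6
eef_pos: [450.7, 127.0, 309.9]
eef_rot: [-3.141, 0.001, 0.9]
wrist_force: [0.5, 0.3, 0.5]
finger_gap: 94.2
finger_force: 0.0
clock: 3.1
eef_pos: [451.1, 259.4, 298.0]
eef_rot: [-3.14, 0.001, 1.503]
wrist_force: [-1.2, -0.8, 0.0]
finger_gap: 93.7
finger_force: 0.0
[451.24 257.93 298.27] [-3.14  0.    1.51]
[310  82  24  33 466] 83.28146386141299 ((454.36956787109375, 352.3979797363281), (17.770488739013672, 33.80287170410156), 18.320344924926758) [123.82 124.73 128.18]
tray ((487.498291015625, 339.430419921875), (167.89976501464844, 150.21731567382812), 8.520286560058594)
```

In the tool's units: 178 mm / 1000 = 0.178, 144 mm / 1000 = 0.144, -0.393 rad / 4 = -0.0983.

```bash
echo '0.019 -0.001 0.036 0 0 -0.025;0.038 -0.001 0.072 0 0 -0.05;0.057 -0.002 0.108 0 0 -0.075;0.076 -0.003 0.144 0 0 -0.0983;0.093 -0.003 0.178 0 0 -0.0983' | python3 -m creep 50
echo '0 0 0.036 0 0 0;0 0 0.072 0 0 0;0 0 0.072 0 0 0' | python3 -m creep
python3 scr.py
```

```text
clock: 3.65
eef_pos: [455.6, 349.7, 119.7]
eef_rot: [-3.141, 0.0, 1.889]
wrist_force: [-0.2, -0.7, -0.1]
finger_gap: 57.2
finger_force: 0.0
clock: 3.95
eef_pos: [453.6, 347.9, 45.0]
eef_rot: [-3.134, 0.002, 1.886]
wrist_force: [-0.8, -0.3, -0.6]
finger_gap: 50.4
finger_force: 0.0
[454.78 348.94  48.13] [-3.14  0.    1.89]
[ 310  236   38   70 2528] 83.24543439446327 ((453.51959228515625, 355.4507141113281), (17.556743621826172, 36.71946334838867), 18.017635345458984) [97.66 99.94 97.22]
[243 254  33  51 667] 83.16448564655386 ((423.1673889160156, 341.16827392578125), (15.36106014251709, 27.051408767700195), 15.476810455322266) [49.94 50.36 51.93]
[372 256  34  50 682] 83.37673360933134 ((482.45574951171875, 359.9272766113281), (15.728114128112793, 26.588167190551758), 20.5556640625) [50.59 50.89 53.14]
tray ((487.59869384765625, 340.622802734375), (167.81517028808594, 147.72552490234375), 8.528409957885742)
```

In the tool's units: 3 mm / 1000 = 0.003.

```bash
echo '0.003 0 0 0 0 0;0.003 0 0 0 0 0;0.003 0 0 0 0 0;0.003 0 0 0 0 0;0.003 0 0 0 0 0' | python3 -m creep 5 30
echo '0 0 0 0 0 0;0 0 -0.01 0 0 0;0 0 -0.04 0 0 0;0 0 -0.08 0 0 0;0 0 -0.125 0 0 0' | python3 -m creep
python3 scr.py
```

```text
clock: 4.5
eef_pos: [454.0, 354.1, 50.2]
eef_rot: [3.141, -0.0, 1.89]
wrist_force: [-0.6, -1.7, 5.1]
finger_gap: 17.7
finger_force: 30.0
clock: 5.0
eef_pos: [453.1, 353.6, 175.6]
eef_rot: [-3.14, 0.0, 1.89]
wrist_force: [0.0, 0.7, -0.4]
finger_gap: 17.7
finger_force: 30.0
[455.35 355.2  184.24] [ 3.13 -0.    1.89]
tray ((487.6197814941406, 339.28033447265625), (167.9438934326172, 150.6026153564453), 8.37945556640625)
```

In the tool's units: -129 mm / 1000 = -0.129, -104 mm / 1000 = -0.104, -0.625 rad / 4 = -0.1563.

```bash
echo '-0.026 0 -0.002 0 0 -0.0313;-0.052 0.001 -0.004 0 0 -0.0625;-0.078 0.001 -0.008 0 0 -0.0938;-0.104 0.001 -0.012 0 0 -0.125;-0.129 0.001 -0.012 0 0 -0.1563' | python3 -m creep
echo '-0.021 -0.015 0 0 0 -0.0313;-0.042 -0.03 0 0 0 -0.0625;-0.063 -0.045 0 0 0 -0.0938;-0.084 -0.06 0 0 0 -0.125;-0.105 -0.074 0 0 0 -0.1563' | python3 -m creep
echo '0 0 0 0 0 0;0 0 0 0 0 0' | python3 -m creep
cat > inh.py <<'E'
from h import *
np.set_printoptions(suppress=True,precision=2)
p,r=pose();print(p,r.as_euler("xyz"),manip.read_state()["joints"])
im,d,c=shot("wrist","inh");P=cloud(d,c);T=r.inv().apply((P-p).reshape(-1,3)).reshape(P.shape)
for lo,hi in((-50,-30),):
    f=((d>0)&(abs(T[...,0])<30)&(abs(T[...,1])<8)&(T[...,2]>lo)&(T[...,2]<-20)).astype(np.uint8)
    print("top in tool",np.percentile(T[f>0],[2,50,98],axis=0))
X,Y,Z=P[...,0],P[...,1],P[...,2]
f=(d>0)&(abs(X-538)<35)&(Y>-60)&(Y<160)&(Z>98)&(Z<112);n,l,s,ce=cv2.connectedComponentsWithStats(f.astype(np.uint8))
for i in range(1,n):
    if s[i,4]>30: q=P[l==i];print(s[i,4],q.mean(0),q.min(0),q.max(0))
E
python3 inh.py
```

```text
clock: 5.55
eef_pos: [495.4, 230.8, 187.3]
eef_rot: [3.141, 0.001, 2.52]
wrist_force: [-0.2, 0.5, -1.6]
finger_gap: 18.0
finger_force: 30.0
clock: 6.05
eef_pos: [536.8, 109.2, 186.8]
eef_rot: [3.142, 0.0, -3.138]
wrist_force: [0.1, 0.7, -1.3]
finger_gap: 18.0
finger_force: 30.0
clock: 6.25
eef_pos: [536.7, 110.2, 186.6]
eef_rot: [3.141, -0.0, 3.137]
wrist_force: [-0.7, -0.3, -0.9]
finger_gap: 17.7
finger_force: 30.0
[536.67 110.21 186.59] [ 3.14 -0.    3.14] [ 0.14  0.31  1.55  0.    1.28 -1.43]
top in tool [[-17.81  -7.65 -34.3 ]
 [  1.77   0.04 -33.05]
 [ 14.77   7.64 -21.86]]
1714 [512.65  39.1  102.07] [509.58 -53.66  98.  ] [516.53 131.   104.56]
142 [536.17  40.11  99.93] [530.42  30.    98.05] [543.1   45.85 102.65]
116 [541.17  61.48  99.69] [534.98  56.19  98.09] [546.75  66.62 102.38]
186 [543.28 -19.38 100.27] [535.2  -27.78  98.01] [551.19 -10.67 103.91]
92 [546.28   8.97  99.17] [542.79   2.68  98.03] [550.47  13.85 101.47]
1224 [562.45  17.44 101.85] [559.51 -54.21  98.01] [566.69  94.09 104.75]
```

View pics/inh.png

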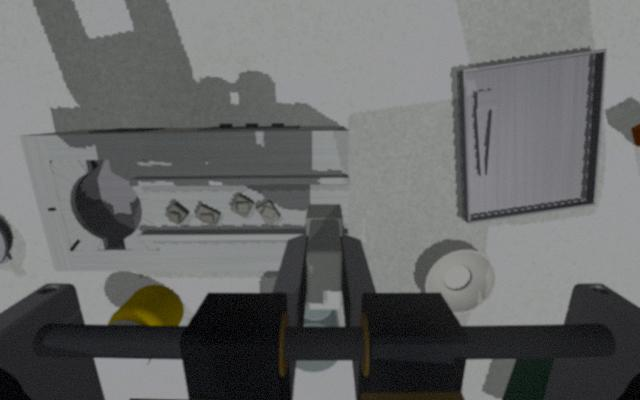

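The in-hand view shows the block gripped upright at (324,228), between the fences and behind the four chips at (178,210) to (267,210).

In the tool's units: 48 mm / 1000 = 0.048, 44 mm / 1000 = 0.044.

```bash
echo '0 0 0.02 0 0 0;0 0 0.036 0 0 0;0 0 0.044 0 0 0;0 0 0.048 0 0 0;0 0 0.048 0 0 0' | python3 -m creep
python3 inh.py | head -4
```

```text
clock: 6.8
eef_pos: [536.7, 110.7, 138.5]
eef_rot: [3.142, -0.0, 3.14]
wrist_force: [-0.6, 0.1, -0.3]
finger_gap: 17.8
finger_force: 30.0
[536.69 110.66 138.49] [ 3.14 -0.    3.14] [ 0.14  0.36  1.6   0.    1.18 -1.43]
top in tool [[-17.91  -7.67 -34.32]
 [  1.73   0.04 -33.06]
 [ 14.8    7.65 -22.2 ]]
```

In the tool's units: -60 mm / 1000 = -0.06, -48 mm / 1000 = -0.048.

```bash
echo '0 -0.012 0 0 0 0;0 -0.024 0 0 0 0;0 -0.036 0 0 0 0;0 -0.048 0 0 0 0;0 -0.06 0 0 0 0' | python3 -m creep
echo '0 -0.01 0 0 0 0;0 -0.02 0 0 0 0;0 -0.03 0 0 0 0;0 -0.04 0 0 0 0;0 -0.05 0 0 0 0' | python3 -m creep
echo '0 -0.008 0 0 0 0;0 -0.016 0 0 0 0;0 -0.024 0 0 0 0;0 -0.031 0 0 0 0;0 -0.038 0 0 0 0' | python3 -m creep
echo '0 -0.006 0 0 0 0;0 -0.012 0 0 0 0;0 -0.018 0 0 0 0;0 -0.023 0 0 0 0;0 -0.023 0 0 0 0' | python3 -m creep
cp pics/inh.png pics/inh0.png; python3 inh.py
```

```text
clock: 7.35
eef_pos: [536.6, 48.9, 138.6]
eef_rot: [3.142, 0.0, 3.139]
wrist_force: [0.3, 0.8, -1.7]
finger_gap: 17.7
finger_force: 30.0
clock: 7.85
eef_pos: [536.5, -0.5, 138.4]
eef_rot: [3.142, -0.0, 3.14]
wrist_force: [-0.1, 0.7, -0.5]
finger_gap: 17.7
finger_force: 30.0
clock: 8.35
eef_pos: [536.5, -38.3, 138.4]
eef_rot: [-3.142, 0.0, 3.14]
wrist_force: [-0.4, -0.6, -1.2]
finger_gap: 17.9
finger_force: 30.0
clock: 8.85
eef_pos: [536.4, -61.3, 138.4]
eef_rot: [-3.142, -0.0, 3.139]
wrist_force: [0.0, 0.4, -1.4]
finger_gap: 17.7
finger_force: 30.0
[536.43 -61.26 138.42] [-3.14 -0.    3.14] [-0.18  0.34  1.63 -0.    1.17 -1.75]
top in tool [[-17.81  -7.69 -34.28]
 [  1.78   0.03 -33.06]
 [ 14.77   7.65 -21.71]]
2525 [512.62  37.67 101.98] [509.46 -54.41  98.  ] [516.61 131.98 104.54]
100 [521.91 -54.65 105.12] [521.43 -59.98  98.08] [522.68 -49.08 111.9 ]
2014 [562.24  50.25 101.73] [559.24 -30.04  98.01] [566.33 132.65 104.35]
```

View pics/inh.png

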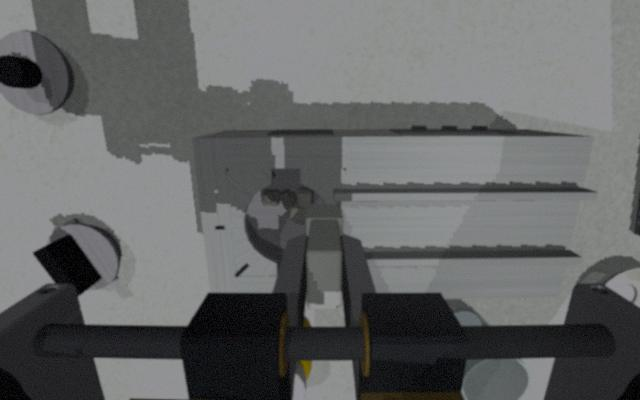

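Trough empty; chips show in the well around (280,197). I'll lift, move back and check the well.

In the tool's units: 130 mm / 1000 = 0.13, 90 mm / 1000 = 0.09.

```bash
echo '0 0 -0.02 0 0 0;0 0 -0.052 0 0 0;0 0.045 -0.052 0 0 0;0 0.09 -0.052 0 0 0;0 0.13 -0.052 0 0 0' | python3 -m creep
echo '0 0.03 0 0 0 0;0 0.041 0 0 0 0;0 0.041 0 0 0 0' | python3 -m creep
cat > wellchk.py <<'E'
from h import *
np.set_printoptions(suppress=True,precision=1)
im,d,c=shot("wrist","wc");P=cloud(d,c);X,Y,Z=P[...,0],P[...,1],P[...,2]
m=(d>0)&(np.hypot(X-538.2,Y+86.6)<40)&(Z<85)
print("in well z",np.percentile(Z[m],[1,10,25,50,75,90,99]),m.sum())
f=(d>0)&(X>480)&(X<600)&(Y>-150)&(Y<160)&(Z>95)&(Z<112);n,l,s,ce=cv2.connectedComponentsWithStats(f.astype(np.uint8))
for i in range(1,n):
    if s[i,4]>20: q=P[l==i];print(s[i,4],q.mean(0),q.min(0),q.max(0))
uv=np.argwhere(m)[:,::-1];a,b=uv.min(0)-12,uv.max(0)+12;a=a.clip(0)
cv2.imwrite("pics/wcc.png",cv2.resize(im[a[1]:b[1],a[0]:b[0],::-1],None,fx=5,fy=5,interpolation=2)*1);print(a,b)
E
python3 wellchk.py; python3 inh.py|head -1
```

```text
clock: 9.4
eef_pos: [536.4, 71.2, 190.7]
eef_rot: [3.141, 0.001, 3.14]
wrist_force: [-0.2, 0.4, -2.1]
finger_gap: 17.6
finger_force: 30.0
clock: 9.7
eef_pos: [536.6, 111.2, 190.3]
eef_rot: [3.142, -0.0, -3.141]
wrist_force: [-0.0, 0.0, -0.4]
finger_gap: 18.0
finger_force: 30.0
in well z [25.  25.8 26.4 27.9 42.4 83.1 84.9] 1327
1841 [512.4  40.6 101.6] [509.5 -53.8  95. ] [516.2 131.3 104.6]
1436 [562.2  18.8 101.2] [559.4 -54.3  95. ] [566.7  95.1 104.8]
[ 61 149] [154 252]
[536.72 110.1  190.34] [-3.14 -0.    3.14] [ 0.14  0.31  1.55 -0.    1.29 -1.43]
```

View pics/wcc.png

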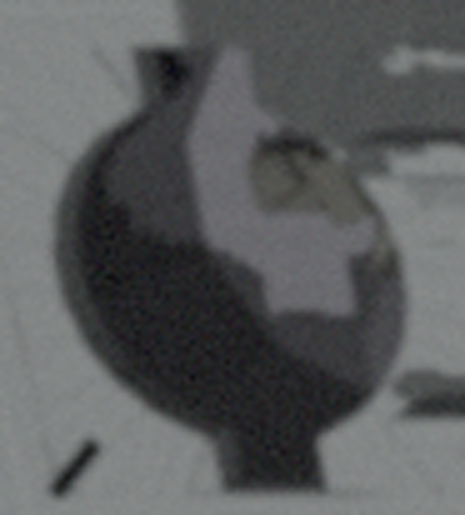

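In the tool's units: 122 mm / 1000 = 0.122, 97 mm / 1000 = 0.097, 0.625 rad / 4 = 0.1563.

```bash
echo '0.008 0.024 0 0 0 0.0313;0.016 0.048 0 0 0 0.0625;0.024 0.072 0 0 0 0.0938;0.032 0.097 0 0 0 0.125;0.041 0.122 0 0 0 0.1563' | python3 -m creep
echo '0.021 0.015 0 0 0 0.0313;0.042 0.03 0 0 0 0.0625;0.063 0.045 0 0 0 0.0938;0.084 0.06 0.005 0 0 0.125;0.105 0.075 0.01 0 0 0.1563' | python3 -m creep
echo '0 0 0.045 0 0 0;0 0 0.085 0 0 0;0 0 0.115 0 0 0;0 0 0.122 0 0 0;0 0 0.122 0 0 0' | python3 -m creep
```

```text
clock: 10.3
eef_pos: [496.2, 231.8, 190.5]
eef_rot: [-3.142, 0.0, 2.508]
wrist_force: [-0.2, -0.4, -1.2]
finger_gap: 18.1
finger_force: 30.0
clock: 10.8
eef_pos: [455.5, 354.3, 180.5]
eef_rot: [3.141, 0.0, 1.883]
wrist_force: [0.7, -0.9, -1.9]
finger_gap: 18.1
finger_force: 30.0
clock: 11.3
eef_pos: [455.4, 353.7, 58.3]
eef_rot: [-3.14, 0.0, 1.888]
wrist_force: [0.2, -0.5, -0.7]
finger_gap: 18.1
finger_force: 30.0
```

In the tool's units: 7 mm / 1000 = 0.007, 6 mm / 1000 = 0.006.

```bash
echo '0 0 0.003 0 0 0;0 0 0.006 0 0 0;0 0 0.007 0 0 0;0 0 0.007 0 0 0' | python3 -m creep; echo '0 0 0.001 0 0 0;0 0 0.0015 0 0 0;0 0 0.0015 0 0 0' | python3 -m creep
```

```text
clock: 11.7
eef_pos: [455.1, 354.8, 51.9]
eef_rot: [3.141, -0.0, 1.89]
wrist_force: [0.4, -1.1, -1.4]
finger_gap: 17.9
finger_force: 30.0
clock: 12.0
eef_pos: [455.0, 354.8, 50.2]
eef_rot: [3.141, -0.0, 1.89]
wrist_force: [-0.5, -0.1, 1.9]
finger_gap: 17.6
finger_force: 30.0
```

In the tool's units: 0.4 mm / 1000 = 0.0004.

```bash
echo '0 0 0.0004 0 0 0;0 0 0.0004 0 0 0' | python3 -m creep; echo '0 0 0 0 0 0;0 0 0 0 0 0;0 0 0 0 0 0' | python3 -m creep 50
echo '0 0 -0.02 0 0 0;0 0 -0.05 0 0 0;0 0 -0.095 0 0 0;0 0 -0.14 0 0 0;0 0 -0.18 0 0 0' | python3 -m creep; echo '0 0 0 0 0 0;0 0 0 0 0 0' | python3 -m creep 94; python3 scr.py
```

```text
clock: 12.2
eef_pos: [455.1, 354.8, 50.2]
eef_rot: [3.141, -0.0, 1.89]
wrist_force: [-2.7, -1.4, 6.5]
finger_gap: 17.6
finger_force: 30.0
clock: 12.5
eef_pos: [454.9, 354.7, 49.4]
eef_rot: [-3.142, 0.0, 1.89]
wrist_force: [0.7, -0.4, -0.1]
finger_gap: 38.2
finger_force: 0.0
clock: 13.0
eef_pos: [454.8, 354.6, 231.8]
eef_rot: [3.141, -0.0, 1.89]
wrist_force: [0.4, 0.1, -0.4]
finger_gap: 50.0
finger_force: 0.0
clock: 13.2
eef_pos: [455.0, 354.7, 229.8]
eef_rot: [3.141, -0.0, 1.89]
wrist_force: [-0.1, 0.1, -0.8]
finger_gap: 62.6
finger_force: 0.0
[454.66 354.5  228.59] [-3.14  0.    1.89]
[315 175  18  33 577] 83.15251155669199 ((454.710693359375, 354.069580078125), (17.73720932006836, 34.1229133605957), 18.249135971069336) [122.06 123.81 121.62]
tray ((487.5679931640625, 339.1226806640625), (168.0001220703125, 150.58609008789062), 8.517237663269043)
```

In the tool's units: -231 mm / 1000 = -0.231, -184 mm / 1000 = -0.184, 0.5 rad / 4 = 0.125.

```bash
echo '-0.046 -0.003 -0.003 0 0 0.025;-0.092 -0.007 -0.006 0 0 0.05;-0.138 -0.011 -0.009 0 0 0.075;-0.184 -0.015 -0.012 0 0 0.1;-0.231 -0.018 -0.015 0 0 0.125' | python3 -m creep
echo '-0.043 0.016 0 0 0 0.025;-0.086 0.032 0 0 0 0.05;-0.129 0.048 0 0 0 0.075;-0.172 0.064 0 0 0 0.1;-0.214 0.08 0 0 0 0.125' | python3 -m creep
echo '-0.03 0.028 0 0 0 0.025;-0.06 0.056 0 0 0 0.05;-0.09 0.084 0 0 0 0.075;-0.12 0.112 0 0 0 0.1;-0.15 0.141 0 0 0 0.1125' | python3 -m creep
echo '0 0 0 0 0 0;0 0 0 0 0 0' | python3 -m creep 60
python3 lid.py; python3 -c "from h import *;print(pose()[0],pose()[1].as_euler('xyz'))"
```

```text
clock: 13.75
eef_pos: [509.9, 127.9, 243.1]
eef_rot: [-3.139, 0.001, 1.386]
wrist_force: [0.9, -0.4, -0.5]
finger_gap: 93.6
finger_force: 0.0
clock: 14.25
eef_pos: [550.0, -97.1, 242.8]
eef_rot: [-3.139, 0.001, 0.885]
wrist_force: [0.6, -0.1, -0.2]
finger_gap: 94.0
finger_force: 0.0
clock: 14.75
eef_pos: [565.1, -302.0, 242.6]
eef_rot: [-3.139, 0.002, 0.436]
wrist_force: [0.4, 0.9, -0.0]
finger_gap: 93.9
finger_force: 0.0
clock: 14.95
eef_pos: [565.0, -300.9, 242.4]
eef_rot: [-3.139, 0.002, 0.439]
wrist_force: [-0.2, -0.3, 0.0]
finger_gap: 81.3
finger_force: 0.0
bar ((602.126708984375, -311.3502197265625), (54.855857849121094, 16.00330352783203), 25.90825653076172) 52.35247893331916
lug [ 636.41 -295.69    4.7 ] 29
[ 565.31373857 -300.01032341  243.02908136] [-3.13950771e+00  1.19180293e-03  4.40278980e-01]
```

In the tool's units: 205 mm / 1000 = 0.205, 170 mm / 1000 = 0.17.

```bash
echo '0.01 0.009 0.04 0 0 0;0.02 0.018 0.08 0 0 0;0.028 0.026 0.125 0 0 0;0.028 0.026 0.17 0 0 0;0.028 0.026 0.205 0 0 0' | python3 -m creep
echo '0 0 0.006 0 0 -0.0013;0 0 0.012 0 0 -0.0013;0 0 0.012 0 0 -0.0013' | python3 -m creep
python3 lid.py; python3 -c "from h import *;print(pose()[0],pose()[1].as_euler('xyz'))"
```

```text
clock: 15.5
eef_pos: [601.4, -310.0, 36.3]
eef_rot: [-3.139, 0.002, 0.442]
wrist_force: [0.5, 0.1, 1.2]
finger_gap: 59.7
finger_force: 0.0
clock: 15.8
eef_pos: [602.7, -312.0, 29.0]
eef_rot: [3.14, -0.001, 0.446]
wrist_force: [-0.6, -0.4, 0.4]
finger_gap: 60.1
finger_force: 0.0
bar ((604.1113891601562, -311.1883850097656), (57.63385009765625, 15.665997505187988), 24.79047393798828) 52.40358208282589
lug [ 635.86 -296.35    5.18] 168
[ 602.82516428 -312.20855637   29.56489874] [ 3.13945336e+00 -1.51193605e-03  4.45294081e-01]
```

In the tool's units: 3 mm / 1000 = 0.003.

```bash
echo '0 0 0.003 0 0 0;0 0 0.003 0 0 0' | python3 -m creep; echo '0 0 0 0 0 0;0 0 0 0 0 0;0 0 0 0 0 0;0 0 0 0 0 0;0 0 0 0 0 0' | python3 -m creep 5 45
echo '0 0 0 0 0 0;0 0 0 0 0 0' | python3 -m creep; python3 -c "
from h import *
print(pose()[0],pose()[1].as_euler('xyz'))"
```

```text
clock: 16.05
eef_pos: [602.3, -312.3, 25.4]
eef_rot: [3.141, -0.001, 0.445]
wrist_force: [-0.5, 0.5, -0.0]
finger_gap: 59.8
finger_force: 0.0
clock: 16.55
eef_pos: [602.0, -312.1, 24.5]
eef_rot: [-3.142, 0.0, 0.445]
wrist_force: [0.1, -0.1, 0.1]
finger_gap: 23.6
finger_force: 0.0
clock: 16.75
eef_pos: [602.0, -312.2, 24.6]
eef_rot: [3.141, -0.0, 0.445]
wrist_force: [0.2, -0.7, -0.1]
finger_gap: 15.4
finger_force: 45.0
[ 602.01405795 -312.1852558    24.59835038] [ 3.14143510e+00 -9.57396507e-05  4.44758732e-01]
```

Careful with the scale: shifts go in shares of 1000 mm and turns go in shares of 4 rad. That gives: -150 mm / 1000 = -0.15, -145 mm / 1000 = -0.145.

```bash
echo '0 0 -0.02 0 0 0;0 0 -0.06 0 0 0;0 0 -0.105 0 0 0;0 0 -0.145 0 0 0;0 0 -0.15 0 0 0' | python3 -m creep
echo '-0.003 -0.04 0 0 0 0.02;-0.007 -0.085 0 0 0 0.04;-0.011 -0.13 0 0 0 0.06;-0.015 -0.175 0 0 0 0.08;-0.019 -0.218 0 0 0 0.1' | python3 -m creep
echo '-0.002 -0.03 0 0 0 0.0113;-0.002 -0.042 0 0 0 0.0113;-0.002 -0.042 0 0 0 0.0113;-0.002 -0.042 0 0 0 0.0113' | python3 -m creep
cat > well2.py <<'E'
from h import *
np.set_printoptions(suppress=True,precision=2)
p,r=pose();print(p,r.as_euler("xyz"))
im,d,c=shot("wrist","w2");P=cloud(d,c);X,Y,Z=P[...,0],P[...,1],P[...,2]
m=((d>0)&(Z<80)&(np.hypot(X-538,Y+87)<52)).astype(np.uint8)
k=max(cv2.findContours(m,0,1)[0],key=cv2.contourArea);w=plane(k[:,0],90,c)[:,:2].astype(np.float32)
print("well bbox",w.min(0),w.max(0),cv2.minAreaRect(w));rr=np.hypot(*(w-w.mean(0)).T)
# circle fit to rim points away from the notches
q=w[(abs(w[:,1]+86.6)>14)&(abs(w[:,0]-538.2)<30)];A=np.c_[2*q,np.ones(len(q))];s=np.linalg.lstsq(A,(q**2).sum(1),rcond=None)[0]
print("circle",s[:2],np.sqrt(s[2]+s[0]**2+s[1]**2),len(q))
for sg,n in((1,"far"),(-1,"near")):
    g=w[(sg*(w[:,0]-538.2)>36)]
    if len(g): print(n,"notch y",g[:,1].min(),g[:,1].max(),"x",g[:,0].min(),g[:,0].max())
dk=(d>0)&(Z>80)&(Z<97)&(X>470)&(X<610)&(Y>-155)&(Y<-60);print("deck z",np.median(Z[dk]))
mk=dk&(im.max(2)<45)&(np.hypot(X-538,Y+87)>44);n,l,s,ce=cv2.connectedComponentsWithStats(mk.astype(np.uint8))
for i in range(1,n):
    if s[i,4]>8: uv=np.argwhere(l==i)[:,::-1];print("mark",s[i,4],plane(uv,90,c).mean(0))
E
python3 well2.py
```

```text
clock: 17.25
eef_pos: [603.3, -312.9, 180.4]
eef_rot: [3.135, -0.004, 0.445]
wrist_force: [0.9, 0.2, -2.0]
finger_gap: 15.7
finger_force: 45.0
clock: 17.75
eef_pos: [489.3, -121.9, 173.3]
eef_rot: [-3.141, 0.002, 0.041]
wrist_force: [0.5, 0.5, -2.0]
finger_gap: 16.4
finger_force: 45.0
clock: 18.15
eef_pos: [487.4, -82.3, 174.1]
eef_rot: [3.141, 0.001, 0.001]
wrist_force: [-1.1, 0.5, -2.7]
finger_gap: 15.9
finger_force: 45.0
[487.37 -82.35 174.12] [3.14 0.   0.  ]
well bbox [ 504.94 -119.91] [581.27 -56.  ] ((542.5587158203125, -89.82980346679688), (64.5313949584961, 71.50190734863281), 53.95416259765625)
circle [539.64 -87.75] 31.833126119242188 157
far notch y -97.51163 -78.060394 x 574.57263 581.2653
deck z 88.36635830146952
```

View pics/w2.png

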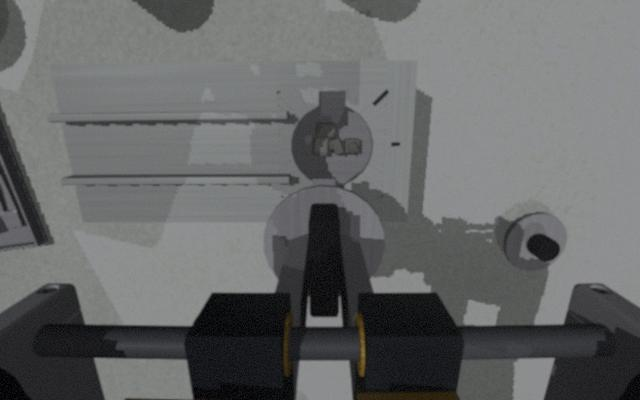

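The view shows the well unobstructed at (332,145) with chips inside, the long mark at (380,97), and the held lid at (324,240).

```bash
python3 - <<'E'
from h import *
np.set_printoptions(suppress=True,precision=2)
p,r=pose()
im,d,c=shot("wrist");P=cloud(d,c);T=r.inv().apply((P-p).reshape(-1,3)).reshape(P.shape)
m=((d>0)&(abs(T[...,2]-5)<5)&(np.hypot(T[...,0],T[...,1])<50)).astype(np.uint8)
print("flange z tool",np.median(T[m>0][:,2]))
k=max(cv2.findContours(m,0,1)[0],key=cv2.contourArea)[:,0]
w=r.inv().apply(plane(k,p[2]-4.6,c)-p)[:,:2]
q=w[(np.hypot(*w.T)>33)&(w[:,0]>0)]
A=np.c_[2*q,np.ones(len(q))];s=np.linalg.lstsq(A,(q**2).sum(1),rcond=None)[0]
print("flange centre in tool",s[:2],np.sqrt(s[2]+s[0]**2+s[1]**2),len(q))
b=((d>0)&(abs(T[...,2]+30)<6)&(abs(T[...,0])<40)&(abs(T[...,1])<7)&(im.max(2)<70)).astype(np.uint8)
k=max(cv2.findContours(b,0,1)[0],key=cv2.contourArea)[:,0]
w=r.inv().apply(plane(k,p[2]+29.4,c)-p)[:,:2];print("bar",cv2.minAreaRect(w.astype(np.float32)),w.min(0),w.max(0))
X,Y,Z=P[...,0],P[...,1],P[...,2]
f=((d>0)&(Z>97)&(Z<108)&(Y>-80)&(Y<140)&(abs(X-538)<35)).astype(np.uint8)
n,l,st,ce=cv2.connectedComponentsWithStats(f)
for i in range(1,n):
    if st[i,4]>100:
        q=P[l==i];print("fence",q.mean(0),np.polyfit(q[:,1],q[:,0],1),q[:,1].min(),q[:,1].max())
v=(d>0)&(np.hypot(X-538.2,Y+87.5)<33)&(Z<84);g=P[v]
print("well floor",np.median(Z[v]),"chip pixels",(g[:,2]>34).sum())
E
```

```text
flange z tool 6.01420315330027
flange centre in tool [ 1.12 -0.73] 36.9053067014748 175
bar ((1.791666030883789, -0.01848125457763672), (13.776870727539062, 55.78646469116211), 89.93280792236328) [-26.1   -6.92] [29.68  6.88]
fence [563.33  36.19 102.32] [ -0.01 563.51] -53.78145728421245 131.40745832747862
fence [513.91  38.94 101.94] [ -0.   514.01] -54.08619775091706 132.4304180711201
well floor 26.886677061657963 chip pixels 982
```

In the tool's units: 52 mm / 1000 = 0.052, 5.7 mm / 1000 = 0.0057, -0.004 rad / 4 = -0.001.

```bash
echo '0.025 0.003 0 0 0 0;0.045 0.0055 0 0 0 0;0.05 0.0057 0 0 0 0;0.05 0.0057 0.03 0 0 -0.001;0.05 0.0057 0.052 0 0 -0.001' | python3 -m creep
echo '0 0 0.002 0 0 0;0 0 0.002 0 0 0;0 0 0.002 0 0 0' | python3 -m creep; python3 well2.py
```

```text
clock: 18.75
eef_pos: [536.6, -87.9, 121.1]
eef_rot: [-3.141, 0.001, 0.003]
wrist_force: [-0.6, 0.1, -2.4]
finger_gap: 15.9
finger_force: 45.0
clock: 19.05
eef_pos: [537.6, -87.7, 121.9]
eef_rot: [3.141, -0.002, 0.004]
wrist_force: [1.1, -0.2, -1.5]
finger_gap: 15.8
finger_force: 45.0
[537.58 -87.72 121.88] [ 3.14 -0.    0.  ]
well bbox [ 561.76 -111.57] [581.49 -67.76] ((572.7178955078125, -90.37619018554688), (43.93951416015625, 18.61867332458496), 85.63084411621094)
circle [533.89 -87.46] 36.94183729616684 44
far notch y -97.84224 -77.927086 x 574.7243 581.49255
deck z 88.43709148666579
mark 19 [ 575.63 -124.32   90.  ]
mark 12 [ 541.24 -139.51   90.  ]
```

View pics/w2.png

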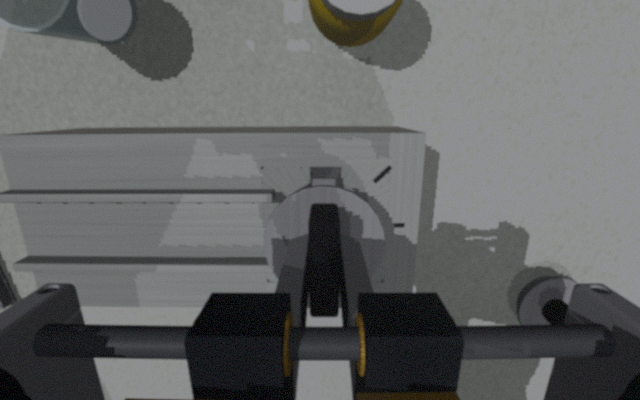

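The lug shows in the notch at (323,182), centred; mark at (382,174). Descending gently.

In the tool's units: 9 mm / 1000 = 0.009, 8 mm / 1000 = 0.008.

```bash
echo '0 0 0.003 0 0 0;0 0 0.006 0 0 0;0 0 0.008 0 0 0;0 0 0.009 0 0 0;0 0 0.009 0 0 0' | python3 -m creep
echo '0 0 0.001 0 0 0;0 0 0.002 0 0 0;0 0 0.003 0 0 0;0 0 0.003 0 0 0' | python3 -m creep
```

```text
clock: 19.6
eef_pos: [537.4, -87.5, 111.6]
eef_rot: [3.141, -0.001, 0.004]
wrist_force: [2.5, -1.2, -3.0]
finger_gap: 15.6
finger_force: 45.0
clock: 20.0
eef_pos: [537.4, -87.5, 108.6]
eef_rot: [3.141, -0.001, 0.004]
wrist_force: [3.6, -3.6, -1.0]
finger_gap: 15.8
finger_force: 45.0
```

In the tool's units: 3 mm / 1000 = 0.003, 2 mm / 1000 = 0.002.

```bash
echo '0.0007 0.0006 0 0 0 0;0.0007 0.0006 0.001 0 0 0;0.0007 0.0006 0.002 0 0 0;0.0007 0.0006 0.003 0 0 0;0.0007 0.0006 0.003 0 0 0' | python3 -m creep
echo '0 0 0.001 0 0 0;0 0 0.002 0 0 0;0 0 0.003 0 0 0;0 0 0.003 0 0 0' | python3 -m creep
```

```text
clock: 20.5
eef_pos: [537.6, -87.8, 105.2]
eef_rot: [-3.141, 0.001, 0.004]
wrist_force: [1.1, -0.2, -1.9]
finger_gap: 15.8
finger_force: 45.0
clock: 20.9
eef_pos: [537.7, -87.9, 102.3]
eef_rot: [-3.141, 0.0, 0.004]
wrist_force: [0.5, 0.8, -2.2]
finger_gap: 15.9
finger_force: 45.0
```

In the tool's units: 2 mm / 1000 = 0.002, 1 mm / 1000 = 0.001.

```bash
echo '0 0 0.001 0 0 0;0 0 0.002 0 0 0;0 0 0.002 0 0 0' | python3 -m creep
echo '0 0 0.0005 0 0 0;0 0 0.0005 0 0 0;0 0 0.001 0 0 0;0 0 0.001 0 0 0' | python3 -m creep
```

```text
clock: 21.2
eef_pos: [537.8, -87.9, 100.4]
eef_rot: [-3.141, 0.0, 0.004]
wrist_force: [-0.4, 1.0, -2.0]
finger_gap: 15.9
finger_force: 45.0
clock: 21.6
eef_pos: [537.8, -87.9, 99.5]
eef_rot: [-3.142, 0.0, 0.004]
wrist_force: [0.1, 0.7, -3.7]
finger_gap: 15.7
finger_force: 45.0
```

In the tool's units: 0.4 mm / 1000 = 0.0004.

```bash
echo '0 0 0.0004 0 0 0;0 0 0.0004 0 0 0' | python3 -m creep
echo '0 0 0.0004 0 0 0;0 0 0.0004 0 0 0' | python3 -m creep
```

```text
clock: 21.8
eef_pos: [537.9, -88.0, 99.3]
eef_rot: [3.142, -0.0, 0.004]
wrist_force: [-0.4, 0.5, 0.7]
finger_gap: 15.6
finger_force: 45.0
clock: 22.0
eef_pos: [537.9, -88.0, 99.3]
eef_rot: [3.142, -0.0, 0.004]
wrist_force: [-2.6, 0.9, 5.5]
finger_gap: 15.5
finger_force: 45.0
```

In the tool's units: -0.1 mm / 1000 = -0.0001, 0.24 rad / 4 = 0.06.

```bash
echo '0 0 0 0 0 0.015;0 0 0 0 0 0.03;0.0001 -0.0001 0 0 0 0.045;0.0001 -0.0001 0 0 0 0.06;0.0001 -0.0001 0 0 0 0.06' | python3 -m creep; python3 -c "
from h import *
s=manip.read_state();print(s['moment'],s['wrist_force'])"
```

```text
clock: 22.5
eef_pos: [538.3, -88.0, 99.3]
eef_rot: [3.142, -0.001, -0.237]
wrist_force: [0.3, -0.2, 4.1]
finger_gap: 15.6
finger_force: 45.0
[ 0.04716366  0.15621161 -0.12724499] [ 0.32614609 -0.24054419  4.1477793 ]
```

In the tool's units: -0.1 mm / 1000 = -0.0001, 0.28 rad / 4 = 0.07.

```bash
echo '0 0 0 0 0 0.0175;0 0 0 0 0 0.035;0.0001 -0.0001 0 0 0 0.0525;0.0001 -0.0001 0 0 0 0.07;0.0001 -0.0001 0 0 0 0.07' | python3 -m creep
echo '0 0 0 0 0 0.0175;0 0 0 0 0 0.035;0.0001 -0.0001 0 0 0 0.0525;0.0001 -0.0001 0 0 0 0.0663;0.0001 -0.0001 0 0 0 0.0663' | python3 -m creep
python3 - <<'E'
from h import *
s=manip.read_state();print(s['moment'],s['wrist_force'],s['joints'])
p,r=pose();print(p,r.as_euler("xyz"))
im,d,c=shot("wrist","fin");P=cloud(d,c);X,Y,Z=P[...,0],P[...,1],P[...,2]
b=((d>0)&(Z>122)&(Z<134)&(np.hypot(X-538,Y+88)<32)&(im.max(2)<70)).astype(np.uint8)
k=max(cv2.findContours(b,0,1)[0],key=cv2.contourArea)[:,0]
print("bar",cv2.minAreaRect(plane(k,129,c)[:,:2].astype(np.float32)))
f=(d>0)&(np.hypot(X-538,Y+88)<37)&(Z>85)&(Z<105);print("flange top z",np.percentile(Z[f],[5,50,95]))
q=(d>0)&(np.hypot(X-538,Y+88)>42)&(Z>80)&(Z<97)&(abs(X-538)<60)&(Y<-60)&(Y>-150);print("deck",np.median(Z[q]))
mk=q&(im.max(2)<50);n,l,s,ce=cv2.connectedComponentsWithStats(mk.astype(np.uint8))
for i in range(1,n):
    if s[i,4]>8: uv=np.argwhere(l==i)[:,::-1];w=plane(uv,90,c).mean(0);print("mark",s[i,4],w,np.degrees(np.arctan2(w[1]+88,w[0]-538)))
E
```

```text
clock: 23.0
eef_pos: [538.4, -87.9, 99.3]
eef_rot: [-3.141, -0.001, -0.517]
wrist_force: [0.1, 0.7, 5.7]
finger_gap: 15.8
finger_force: 45.0
clock: 23.5
eef_pos: [538.6, -87.9, 99.3]
eef_rot: [-3.141, -0.001, -0.781]
wrist_force: [0.2, -0.1, 5.8]
finger_gap: 15.6
finger_force: 45.0
[ 0.05074776  0.22880474 -0.05549436] [ 0.19464171 -0.14797078  5.77829712] [-2.28807679e-01  4.00571477e-01  1.64743199e+00 -1.20886029e-05
  1.09235092e+00  2.12319693e+00]
[538.58066186 -87.85147896  99.31731009] [-3.14095203e+00 -1.05973635e-03 -7.81203058e-01]
bar ((539.2544555664062, -90.80207061767578), (38.177730560302734, 55.58808517456055), 68.63402557373047)
flange top z [92.22571278 93.32091627 94.60942871]
deck 88.4651112693458
mark 83 [ 575.94544918 -124.96630188   90.        ] -44.25114801952994
mark 41 [ 541.16523783 -139.67219639   90.        ] -86.49466333242893
```

View pics/fin.png

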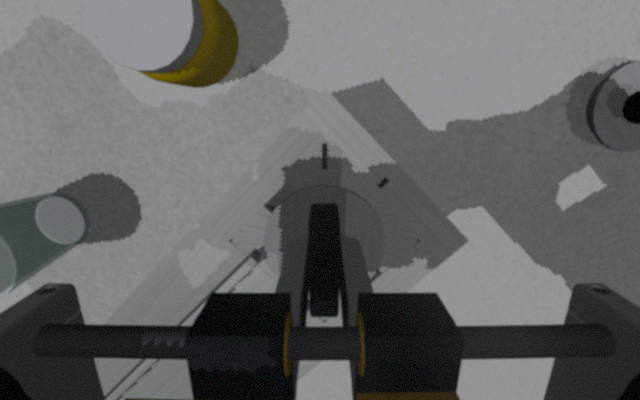

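The bar at (323,210) points at the long mark (324,155). The flange top is 4.9 above the deck, which is flush, and the grip is holding.

```bash
python3 -c "
from cell import manip
print(manip.sign_off())"
```

```text
the job is handed in; nothing more can be done
None
```

The job is handed in at about 23.6 s: the trough is clear with chips seen in the well (not counted one by one), the scraper is back in the tray, and the lid is flush, turned about 45° to the long mark and still gripped.

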